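# Pack the bandsaw spares, iron lowest

### The arm

A 6-joint arm with a two-finger parallel gripper is mounted at the origin on the work surface. World frame = base frame: x ahead of the robot, y to its left, z up, the work surface at z = 0. Lengths are in m, angles in rad, forces in N, time in s.
With the tool pointing down it reaches from about 0.25 to 0.725 m from the base axis. Payload 4 kg.
Tool frame: the origin (TCP) lies midway between the tips of the shut fingers; the grasp point (between the pads) lies 19 mm behind it; z points along the fingers, x is the direction in which the jaws open and shut, and the axes are right-handed (so a half turn about z gives the same grasp; the last joint's range is limited). The gripper opens to 85 mm and grips with 20 to 120 N. Pads are 22 mm wide; open, the fingers measure 114 mm over their backs; the gripper's body (76 mm by 85 mm) begins 54 mm behind the grasp point. The pads swing forward as they close: fully open they stand 13 mm farther back than shut.
Start: joints at [1.253, 0.241, 0.005, 1.335, 0, 1.571], TCP at [0.156, 0.475, 0.231] pointing down, gripper open.
Joint ranges: [-2.72, 2.72], [-1.05, 1.87], [-1.09, 1.28], [-1.99, 2.15], [-1.42, 1.44], [-3.14, 3.14]. Speed limits (rad/s): [2.79, 2.79, 3.14, 3.14, 3.14, 3.14].

### API

Orientations are given as a unit quaternion [x, y, z, w].
In Python, from workcell import bot, vision, ticket gives the robot as it stands.
- The arm moves only by the tool play_rows, never from a script. Its argument "deltas" is one flat list of numbers, 5 for each row, row after row: the opening, from 0 (shut) to 1 (fully open), then the shift along the tool's x, y, z in units of 60 mm (1.0 is 60 mm), then the turn about the tool's z in degrees. A call has 1 to 12 rows; each row shifts and turns the pose as measured when the row begins, along the tool's axes as they then stand; what a row does not reach is not made up. A row lasts 1/8 s, in which the tool goes at most 62.5 mm and 10.7 degrees, less where a joint would pass 70% of its speed; a pose out of reach is approached as far as the arm can. A call is refused whole if a number of a shift passes 1 or a number of a turn 10.7, either way. A call with a gripper value outside its range is refused whole. The fingers move at their own pace and stop on an object; the grip force is fixed at half the most. Time passes only in rows, so rows that do not move let the fingers close. It gives the time, the measured TCP pose, the force and the opening at its end, in the units of the state.
- bot.get_obs(): the state, without advancing time (a new reading comes with each control period).
- vision.camera(name): name is "scene" or "top"; returns a dict with "color" (384x512x3 uint8, blue, green, red), "intrinsics" (3x3 intrinsics, pixels), "k1" (the pictures are not rectified: a ray, as slopes to the right and down, at radius r is drawn at 1 + k1 r^2 times it, then the intrinsics apply), "rvec" (rotation vector, rad) and "tvec" (3), from world to camera coordinates, as OpenCV has them. Camera axes: x right, y down, z forward; pixel columns grow to the right and rows downward; lengths in m; the calibration is good to about 2 mm. A picture is of the moment at which its call begins. There is no depth.
- ticket.job_done(): hands the job in, once; it reports no verdict.
The state is a dict: "clock": time; "joint_pos": joint angles; "joint_vel": joint speeds; "tau": joint torques, N m; "eef_pos": TCP position; "tool_rot": TCP orientation; "ft_force": force on the tool from outside, world axes, zero at the start; "ft_torque": the same for the moment, N m; "grip_width": finger opening in m.
Only numpy, scipy, OpenCV 4.12 (cv2) and the standard library are available. Lean on these libraries where they do the work, as an engineer would, in place of code of your own. Each camera call takes 0.05 s, during which the arm holds its last target. There are 200 camera calls.

### The job

Pack the dark cast-iron pulley and the orange plastic cover into the open plywood box as one pile in its middle: the heavier part first, standing flat on the box floor and let go, then the light one laid flat and centred on top of it. Lower the iron part gently to the floor of the box, do not drop it. The pale wooden wheel of the same size is not part of the set: leave it where it lies.

Things in the scene. Friction and masses are not known exactly. Their poses are not given: they have to be found in the camera images.
- box_in (a point): Centre of the inner floor of an open plywood box that is fixed to the bench. Outside 186 (its x) by 216 (its y) mm, 70 mm high; walls and floor 8 mm thick, so the inner floor is 170 by 200 mm, 8 mm above the bench and 62 mm below the rim. z up; x and y along the walls.
- pulley_mid (a point): Centre of a loose dark-grey cast-iron belt pulley with a bright steel hub face, about 0.7 kg, the heaviest part: a flat disc 68 mm across and 36 mm high lying flat on the bench, axis z upright, so this point is 18 mm above its underside. A shallow V groove runs round its rim at mid-height, which the pads bridge: grip it as a plain cylinder 68 mm across. It has a flat top that things can rest on.
- cover_mid (a point): Centre of a loose orange plastic belt cover with black slots and two black screws on top, about 80 g, a solid flat oblong with round ends: 120 mm long (its x), 60 mm wide (its y), 24 mm high; flat underside, lying flat, z up. This point is 12 mm above its underside. Gripped across its 60 mm width.
- wheel_mid (a point): Centre of a loose pale wooden wheel, same shape and size as the pulley (68 mm across, 36 mm high), lying flat. It does not belong in the box and is to stay where it is. This point is 18 mm above its underside.
Not all that is in view belongs to the job. Of the things shaped like the part that bears cover_mid, the orange one is meant. What is shaped like the part that bears pulley_mid but purple is not meant.

How it is judged:
On the way:
1. the iron pulley stands flat on the box floor near the middle (within 30 mm), let go and at rest, the cover not yet in the box (z of pulley_mid in the frame of box_in below 0.024 m and horizontal distance between pulley_mid and box_in below 0.03 m and angle between pulley_mid's own z axis and vertical below 0.17 rad and contact force between the fingers and pulley below 0.3 N and linear speed of pulley below 0.03 m/s and horizontal distance between cover_mid and box_in above 0.15 m), for 0.2 s.
At the end, for the whole second after the job is handed in: The pulley stands flat (within 10 degrees) on the box floor, its centre within 30 mm of the middle; the cover lies flat (within 10 degrees) on top of the pulley, centred on it within 22 mm; both at rest; the wooden wheel lies within 30 mm of where it was (z of pulley_mid in the frame of box_in below 0.024 m and horizontal distance between pulley_mid and box_in below 0.03 m and angle between each of pulley_mid, cover_mid's own z axis and vertical below 0.17 rad and z of cover_mid in the frame of box_in between 0.042 and 0.056 m and horizontal distance between cover_mid and pulley_mid below 0.022 m and linear speed of each of pulley, cover below 0.02 m/s and distance of wheel_mid from where it was at the start of the episode below 0.03 m); the robot touches nothing.
It fails at once if the pulley was dropped into the box (moving faster than 0.6 m/s within 50 mm of the box floor) (horizontal distance between pulley_mid and box_in below 0.08 m and z of pulley_mid in the frame of box_in below 0.068 m and linear speed of pulley above 0.6 m/s).
It fails at once if the wooden wheel was moved by more than 30 mm (distance of wheel_mid from where it was at the start of the episode above 0.03 m).
It also fails if it takes over 67 s, if anything falls off the work surface, if the arm or the gripper's body presses on something with over 40 N, if the wrist force passes 120 N, or if a joint passes its speed limit or range.

## Working session

There is one attempt and no reset: what is moved stays moved. The work goes in short steps, Python scripts to look and compute and a tool call to move; the robot and the scene stay as the last step left them, time stands still between calls to the robot, and variables do not carry over. Pictures are saved under pics/ and viewed, about 8 in all and at most 12, crops included, and the job is handed in when it is done.

Besides the shell and the picture viewer there is one more tool, called after "Request:" as name(argument=value, ...) on one line, values as JSON. play_rows: Moves the arm, as the interface text tells. Its arguments: {"type":"object","properties":{"deltas":{"type":"array"}},"required":["deltas"]}

```bash
mkdir -p pics; cat > h.py <<'E'
import numpy as np, cv2
from workcell import bot, vision, ticket
def ray(c,u,v):
    K=c["intrinsics"];x,y=(u-K[0][2])/K[0][0],(v-K[1][2])/K[1][1]
    d=np.array([[[u,v]]],float)
    p=cv2.undistortPoints(d,np.array(K,float),np.array([c["k1"],0,0,0],float))[0,0]
    R=cv2.Rodrigues(np.array(c["rvec"],float))[0];t=np.array(c["tvec"],float).ravel()
    return -R.T@t, R.T@np.array([p[0],p[1],1])
def onz(c,u,v,z):
    o,d=ray(c,u,v);return o+d*(z-o[2])/d[2]
def tri(r1,r2):
    (o1,d1),(o2,d2)=r1,r2
    s=np.linalg.lstsq(np.c_[d1,-d2],o2-o1,rcond=None)[0]
    a,b=o1+s[0]*d1,o2+s[1]*d2
    return (a+b)/2,np.linalg.norm(a-b)
def proj(c,P):
    return cv2.projectPoints(np.array(P,float).reshape(-1,3),np.array(c["rvec"],float),np.array(c["tvec"],float),np.array(c["intrinsics"],float),np.array([c["k1"],0,0,0],float))[0][:,0]
E
python3 - <<'E'
from h import *
import pickle
cs={n:vision.camera(n) for n in("scene","top")}
pickle.dump(cs,open("c0.pkl","wb"))
for n,c in cs.items():
    cv2.imwrite(f"pics/{n}0.png",c["color"]);print(n,c["k1"],ray(c,256,192))
print(bot.get_obs())
E
```

```text
scene 0.01533891443289024 (array([ 1.4174317 , -0.18113284,  1.29085301]), array([-0.60180128,  0.05389466, -0.79692937]))
top -0.13616807551774343 (array([ 0.26914583, -0.09677414,  1.65390939]), array([ 0.12383054,  0.00954133, -0.99235358]))
{'clock': 0.1, 'joint_pos': array([1.25298951e+00, 2.41369646e-01, 3.86959963e-03, 1.33522224e+00,
       1.60375259e-05, 1.57081920e+00]), 'joint_vel': array([ 0.00082097, -0.00147823,  0.00388703,  0.00165058, -0.00245227,
        0.00122765]), 'tau': array([ 8.80926018e-04, -3.73139334e+01,  2.53010112e+01,  1.08587302e-02,
        6.43280168e-05,  1.99642457e-06]), 'eef_pos': array([0.15605928, 0.47442171, 0.23049007]), 'tool_rot': array([ 8.10093970e-01,  5.86299268e-01, -7.84791419e-04,  5.58115386e-04]), 'ft_force': array([-0.73163422, -0.27611209,  0.2565618 ]), 'ft_torque': array([ 0.07401058,  0.05432278, -0.00232299]), 'grip_width': 0.08537705002843947}
```

View pics/scene0.png

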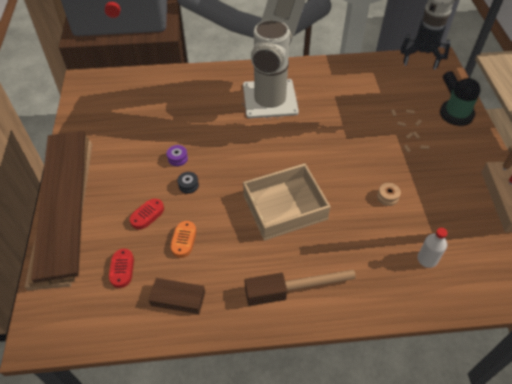

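View pics/top0.png

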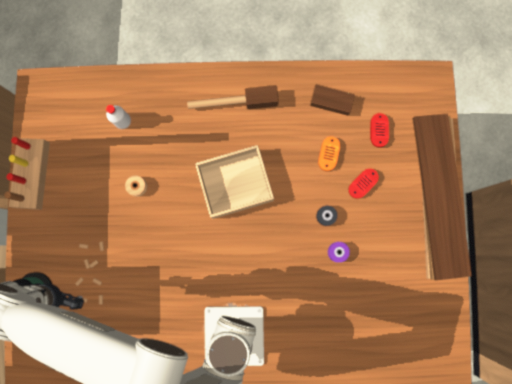

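The scene view shows the pulley at about (188,182), the cover at (182,238), the box at (286,200) and the wheel at (389,194). In the top view they are at (327,215), (330,154), (235,181) and (135,186). The purple disc and the two red covers are decoys.

```bash
python3 - <<'E'
from h import *
import pickle
cs=pickle.load(open("c0.pkl","rb"))
A=[]
for n,b,p in(("scene",(235,155,100,90),(160,140,60,120)),("top",(190,140,90,85),(305,130,60,140))):
    for x,y,w,h in(b,p):
        A.append(cv2.resize(cs[n]["color"][y:y+h,x:x+w],(400,300),interpolation=cv2.INTER_CUBIC))
cv2.imwrite("pics/crop.png",np.vstack([np.hstack(A[:2]),np.hstack(A[2:])]))
R={}
for n,c in cs.items():
    im=c["color"];hsv=cv2.cvtColor(im,cv2.COLOR_BGR2HSV)
    def comps(m,tag,roi):
        k=np.zeros(m.shape,np.uint8);x,y,w,h=roi;k[y:y+h,x:x+w]=1
        m=(m.astype(np.uint8)&k);N,L,S,C=cv2.connectedComponentsWithStats(m)
        for i in range(1,N):
            if S[i,4]>8:print(n,tag,S[i],C[i].round(1))
    rp={"scene":(172,166,32,32),"top":(310,200,34,32)}[n]
    rc={"scene":(160,215,45,45),"top":(312,130,35,45)}[n]
    comps((hsv[...,2]<110)&(hsv[...,1]<140),"dark",rp)
    comps((hsv[...,2]>115)&(hsv[...,1]<70),"hub",rp)
    comps((hsv[...,0]>6)&(hsv[...,0]<14)&(hsv[...,1]>190)&(hsv[...,2]>180),"orange",rc)
E
```

```text
scene dark [172 171  27  24 430] [185.1 184. ]
scene dark [185 177   5   4  14] [187.2 178.6]
scene hub [182 175  11   8  49] [187.1 178.8]
top dark [317 206  20  20 217] [326.6 215.6]
top dark [326 214   3   3   9] [327. 215.]
top hub [322 210  11  11  87] [327. 215.]
top orange [330 139   4   3  10] [331.5 140. ]
top orange [337 139   3  21  21] [338.1 149. ]
top orange [323 146  12  14 103] [328.6 153.3]
top orange [319 161  18  10  22] [328.3 167.1]
top orange [325 164   4   4   9] [326.6 165.6]
```

View pics/crop.png

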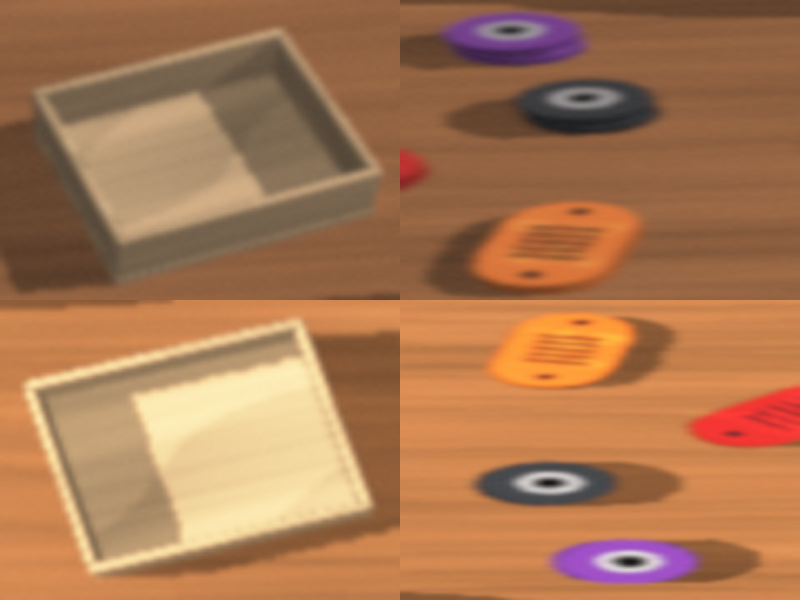

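The crop shows the box rim corners clearly, plus the pulley's hub and the cover's two screws.

```bash
python3 - <<'E'
from h import *
import pickle
cs=pickle.load(open("c0.pkl","rb"));S,T=cs["scene"],cs["top"]
t=lambda a,b:tri(ray(S,*a),ray(T,*b))
def sub(c,tag):
    pass
print("hub",t((187.1,178.8),(327,215)),onz(T,327,215,.036),onz(S,187.1,178.8,.036))
P=[]
for a,b in(((243.8,182.6),(273.2,199)),((305.5,164),(211.8,217)),((330,206),(196,164)),((265,227),(257,146.2))):
    p,e=t(a,b);P.append(p);print("box",p.round(4),round(e,4),onz(S,*a,.07).round(4),onz(T,*b,.07).round(4))
print("mean",np.mean(P,0))
print("edges",[np.linalg.norm(P[i]-P[i-1]).round(4) for i in range(4)],[np.degrees(np.arctan2(*(P[i]-P[i-1])[1::-1])).round(1) for i in range(4)])
s=[t((187,224.4),(326.9,165.9)),t((179.5,249.6),(332.2,140.3))]
print("screws",s,(s[0][0]+s[1][0])/2)
for n,c,(x,y,w,h) in(("S",S,(160,215,45,48)),("T",T,(310,130,36,45))):
    hsv=cv2.cvtColor(c["color"],cv2.COLOR_BGR2HSV)
    m=((hsv[...,0]>4)&(hsv[...,0]<22)&(hsv[...,1]>165)&(hsv[...,2]>(150 if n=="S" else 200))).astype(np.uint8)
    k=np.zeros_like(m);k[y:y+h,x:x+w]=1;m&=k
    q=max(cv2.findContours(m,0,2)[0],key=cv2.contourArea)
    h=cv2.convexHull(q)[:,0]
    W=np.array([onz(c,*p,.024)[:2] for p in h],np.float32)*1000
    print(n,"cover",cv2.minAreaRect(q),cv2.minAreaRect(W))
w=onz(T,135,186,.036);print("wheel",w)
E
```

```text
hub (array([ 0.39076291, -0.31476317,  0.03099936]), np.float64(0.0013339834999980993)) [ 0.39037309 -0.31476207  0.036     ] [ 0.39493054 -0.31356531  0.036     ]
box [ 0.4446 -0.135   0.057 ] 0.0046 [ 0.455  -0.1332  0.07  ] [ 0.443 -0.137  0.07 ]
box [0.3891 0.0686 0.0597] 0.0096 [0.3978 0.0713 0.07  ] [0.3877 0.0627 0.07  ]
box [0.5646 0.1182 0.0625] 0.0059 [0.5699 0.1193 0.07  ] [0.5628 0.1142 0.07  ]
box [ 0.6208 -0.0854  0.0617] 0.0035 [ 0.6262 -0.0843  0.07  ] [ 0.6188 -0.0872  0.07  ]
mean [ 0.50475321 -0.00841761  0.06022999]
edges [np.float64(0.1831), np.float64(0.211), np.float64(0.1825), np.float64(0.2112)] [np.float64(-164.3), np.float64(105.2), np.float64(15.8), np.float64(-74.6)]
screws [(array([ 0.55860394, -0.32016624,  0.01634043]), np.float64(0.005341509642996259)), (array([ 0.64687582, -0.34214511,  0.01780723]), np.float64(0.004061723228027504))] [ 0.60273988 -0.33115567  0.01707383]
S cover ((183.36788940429688, 237.46226501464844), (21.840328216552734, 34.75221633911133), 15.945395469665527) ((608.6336669921875, -327.5232849121094), (66.91073608398438, 117.80931091308594), 76.01781463623047)
T cover ((328.3846435546875, 153.07691955566406), (19.611614227294922, 36.86983108520508), 11.309932708740234) ((601.6397705078125, -328.64398193359375), (66.45426177978516, 128.09622192382812), 76.55048370361328)
wheel [0.49805021 0.32504141 0.036     ]
```

Request:
play_rows(deltas=[1, -0.8, 0.56, 0, 0, 1, -0.8, 0.56, 0, 0, 1, -0.8, 0.56, 0, 0, 1, -0.8, 0.56, 0, 0, 1, -0.8, 0.56, 0, 0, 1, -0.8, 0.56, 0, 0, 1, -0.8, 0.56, 0, 0, 1, -0.8, 0.56, 0, 0, 1, -0.8, 0.56, 0, 0, 1, -0.8, 0.56, 0, 0, 1, -0.8, 0.56, 0, 0, 1, -0.8, 0.56, 0, 0])

```text
clock: 1.6
eef_pos: [0.3644, -0.2159, 0.2303]
tool_rot: [0.807, 0.59, 0.0, 0.003]
ft_force: [0.4, 0.9, 0.4]
grip_width: 0.0855
```

```bash
cat > to.py <<'E'
import sys
from h import *
from scipy.spatial.transform import Rotation as Ro
o=bot.get_obs();R=Ro.from_quat(o["tool_rot"]);M=R.as_matrix()
g=np.array([float(a) for a in sys.argv[1:4]])
print("t",o["clock"],"p",o["eef_pos"].round(4),"az",np.degrees(np.arctan2(M[1,0],M[0,0])).round(1),"tilt z",M[:,2].round(3),"w",o["grip_width"],"F",o["ft_force"].round(1))
d=M.T@(g-o["eef_pos"])/.06;print("units",d.round(3),np.linalg.norm(d).round(2))
E
python3 to.py 0.392 -0.3145 0.12
```

```text
t 1.6 p [ 0.3644 -0.2159  0.2303] az 72.3 tilt z [ 0.004 -0.004 -1.   ] w 0.08554091517799753 F [0.4 0.9 0.4]
units [-1.42   0.928  1.847] 2.51
```

Request:
play_rows(deltas=[1, -0.47, 0.31, 0.6, 0, 1, -0.47, 0.31, 0.6, 0, 1, -0.47, 0.31, 0.6, 0, 1, 0, 0, 0, 0])

```text
clock: 2.1
eef_pos: [0.3929, -0.3216, 0.1182]
tool_rot: [0.81, 0.587, 0.001, 0.003]
ft_force: [-0.2, 1.1, 0.2]
grip_width: 0.0854
```

```bash
python3 to.py 0.392 -0.3145 -0.002; python3 - <<'E'
from h import *
A=[]
for n,(x,y,w,h) in(("scene",(140,120,100,90)),("top",(285,165,90,80))):
    c=vision.camera(n);A.append(cv2.resize(c["color"][y:y+h,x:x+w],(400,360),interpolation=2))
cv2.imwrite("pics/a1.png",np.hstack(A))
E
```

```text
t 2.1 p [ 0.3929 -0.3216  0.1182] az 71.9 tilt z [ 0.005 -0.004 -1.   ] w 0.08538608899090787 F [-0.2  1.1  0.2]
units [ 0.112 -0.063  2.003] 2.01
```

View pics/a1.png

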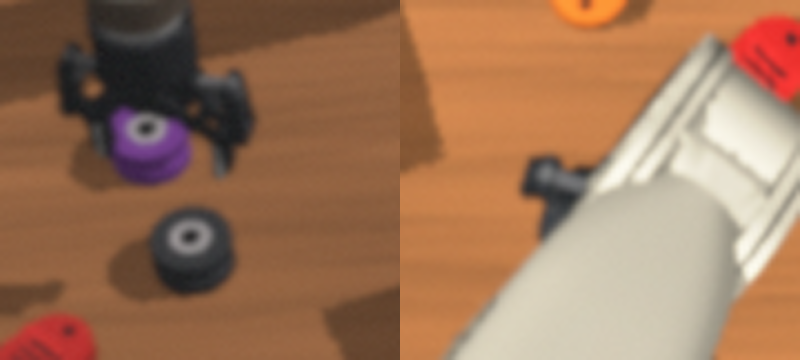

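The gripper hangs 12 cm up, so in the scene view it appears behind the pulley (crop 193,240). That agrees with parallax, and the measured correction is about 7 mm.

Request:
play_rows(deltas=[1, 0.11, -0.06, 0, 0, 1, 0, 0, 0.5, 0, 1, 0, 0, 0.4, 0, 1, 0, 0, 0, 0])

```text
clock: 2.7
eef_pos: [0.3957, -0.311, 0.0728]
tool_rot: [0.807, 0.59, 0.003, 0.01]
ft_force: [-0.4, -0.4, -0.3]
grip_width: 0.0854
```

```bash
python3 to.py 0.392 -0.3145 -0.002
```

```text
t 2.7 p [ 0.3957 -0.311   0.0728] az 72.3 tilt z [ 0.017 -0.012 -1.   ] w 0.08544677682550189 F [-0.4 -0.4 -0.3]
units [-0.067 -0.066  1.246] 1.25
```

Request:
play_rows(deltas=[1, -0.07, -0.07, 0.15, 0, 1, 0, 0, 0.35, 0, 1, 0, 0, 0.35, 0, 1, 0, 0, 0.15, 0, 1, 0, 0, 0, 0])

```text
clock: 3.32
eef_pos: [0.3943, -0.3163, 0.0174]
tool_rot: [0.807, 0.591, 0.005, 0.015]
ft_force: [0.0, 0.3, -0.0]
grip_width: 0.0857
```

```bash
python3 to.py 0.392 -0.3145 -0.002
```

```text
t 3.325 p [ 0.3943 -0.3163  0.0174] az 72.4 tilt z [ 0.026 -0.019 -0.999] w 0.08568954692257591 F [ 0.   0.3 -0. ]
units [ 0.021 -0.056  0.322] 0.33
```

Request:
play_rows(deltas=[1, 0.02, -0.06, 0.2, 0, 1, 0, 0, 0.15, 0, 1, 0, 0, 0.05, 0, 1, 0, 0, 0, 0])

```text
clock: 3.82
eef_pos: [0.3926, -0.3153, -0.0067]
tool_rot: [0.807, 0.591, 0.005, 0.017]
ft_force: [-0.6, -0.3, -0.9]
grip_width: 0.0855
```

```bash
python3 to.py 0.392 -0.3145 -0.002
```

```text
t 3.825 p [ 0.3926 -0.3153 -0.0067] az 72.4 tilt z [ 0.028 -0.021 -0.999] w 0.08551461106181255 F [-0.6 -0.3 -0.9]
units [ 0.008 -0.011 -0.079] 0.08
```

Request:
play_rows(deltas=[1, 0, 0, -0.08, 0, 0.4, 0, 0, 0, 0, 0, 0, 0, 0, 0, 0, 0, 0, 0, 0, 0, 0, 0, 0, 0, 0, 0, 0, 0, 0])

```text
clock: 4.58
eef_pos: [0.3932, -0.3148, -0.0008]
tool_rot: [0.807, 0.591, 0.006, 0.017]
ft_force: [0.6, 0.7, 0.6]
grip_width: 0.0669
```

```bash
python3 to.py 0.392 -0.3145 0.13
```

```text
t 4.575 p [ 0.3932 -0.3148 -0.0008] az 72.4 tilt z [ 0.03  -0.02  -0.999] w 0.0668738790952928 F [0.6 0.7 0.6]
units [-0.023  0.054 -2.179] 2.18
```

Request:
play_rows(deltas=[0, 0, 0, -0.2, 0, 0, 0, 0, -0.4, 0, 0, 0, 0, -0.6, 0, 0, 0, 0, -0.7, 0, 0, 0, 0, -0.6, 0, 0, 0, 0, 0, 0])

```text
clock: 5.32
eef_pos: [0.3826, -0.3083, 0.1484]
tool_rot: [0.807, 0.59, 0.002, 0.008]
ft_force: [0.5, -0.4, -8.9]
grip_width: 0.0667
```

```bash
python3 to.py 0.507 -0.010 0.13
```

```text
t 5.325 p [ 0.3826 -0.3083  0.1484] az 72.4 tilt z [ 0.013 -0.011 -1.   ] w 0.06667445781205833 F [ 0.5 -0.4 -8.9]
units [5.367 0.466 0.281] 5.39
```

Request:
play_rows(deltas=[0, 0.4, 0.04, 0, 0, 0, 0.8, 0.07, 0, 0, 0, 0.8, 0.07, 0, 0, 0, 0.8, 0.07, 0, 0, 0, 0.8, 0.07, 0, 0, 0, 0.8, 0.07, 0, 0, 0, 0.6, 0.06, 0, 0, 0, 0.3, 0.04, 0, 0, 0, 0, 0, 0, 0])

```text
clock: 6.45
eef_pos: [0.4972, -0.004, 0.1249]
tool_rot: [0.808, 0.589, -0.01, -0.004]
ft_force: [0.0, -0.8, -7.5]
grip_width: 0.0665
```

```bash
python3 to.py 0.507 -0.010 0.08; python3 - <<'E'
from h import *
A=[]
for n,(x,y,w,h) in(("scene",(220,110,130,120)),("top",(175,130,130,120))):
    c=vision.camera(n);A.append(cv2.resize(c["color"][y:y+h,x:x+w],(390,360),interpolation=2))
    print(n,proj(c,[.507,-.01,.07]))
cv2.imwrite("pics/a2.png",np.hstack(A))
E
```

```text
t 6.45 p [ 0.4972 -0.004   0.1249] az 72.2 tilt z [-0.021 -0.006 -1.   ] w 0.06653811113401935 F [ 0.  -0.8 -7.5]
units [-0.035  0.199  0.745] 0.77
scene [[284.90375751 192.75981276]]
top [[233.88947896 180.13999696]]
```

View pics/a2.png

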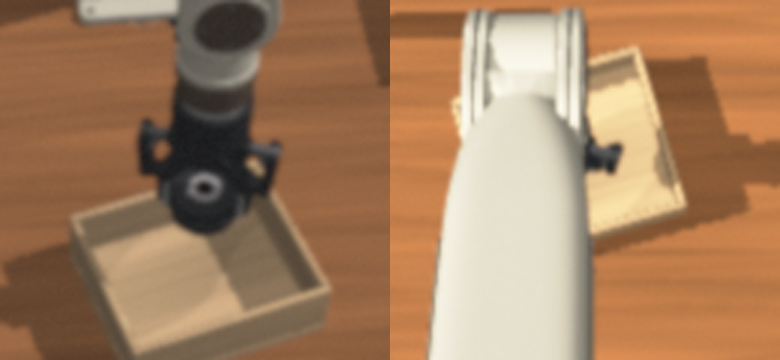

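The pulley is held level above the box, with its hub at scene pixel (288,172) and the box rim centre projected at (285,193). Next I correct sideways and descend.

Request:
play_rows(deltas=[0, -0.03, 0.2, 0.1, 0, 0, 0, 0, 0.3, 0, 0, 0, 0, 0.3, 0, 0, 0, 0, 0.3, 0, 0, 0, 0, 0.3, 0, 0, 0, 0, 0, 0])

```text
clock: 7.3
eef_pos: [0.5086, -0.0209, 0.0435]
tool_rot: [0.813, 0.583, -0.011, -0.001]
ft_force: [-0.6, 0.4, -7.2]
grip_width: 0.0669
```

```bash
python3 to.py 0.507 -0.010 0.008
```

```text
t 7.3 p [ 0.5086 -0.0209  0.0435] az 71.3 tilt z [-0.019 -0.01  -1.   ] w 0.0668732496017978 F [-0.6  0.4 -7.2]
units [ 0.174 -0.074  0.589] 0.62
```

Request:
play_rows(deltas=[0, 0.17, -0.07, 0.1, 0, 0, 0, 0, 0.15, 0, 0, 0, 0, 0.15, 0, 0, 0, 0, 0.05, 0, 0, 0, 0, 0, 0])

```text
clock: 7.92
eef_pos: [0.5097, -0.0105, 0.0164]
tool_rot: [0.813, 0.582, -0.009, -0.0]
ft_force: [0.6, 0.1, -6.7]
grip_width: 0.0668
```

```bash
python3 to.py 0.507 -0.010 0.008
```

```text
t 7.925 p [ 0.5097 -0.0105  0.0164] az 71.2 tilt z [-0.015 -0.01  -1.   ] w 0.06677587513975193 F [ 0.6  0.1 -6.7]
units [-0.004 -0.043  0.14 ] 0.15
```

Request:
play_rows(deltas=[0, 0, -0.04, 0.06, 0, 0, 0, 0, 0.05, 0, 0, 0, 0, 0.03, 0, 0, 0, 0, 0, 0])

```text
clock: 8.43
eef_pos: [0.5078, -0.0098, 0.0086]
tool_rot: [0.813, 0.582, -0.008, 0.001]
ft_force: [-0.6, 0.3, -5.7]
grip_width: 0.0665
```

```bash
python3 to.py 0.507 -0.010 0.008
```

```text
t 8.425 p [ 0.5078 -0.0098  0.0086] az 71.2 tilt z [-0.013 -0.011 -1.   ] w 0.06649052025393207 F [-0.6  0.3 -5.7]
units [-0.007 -0.011  0.01 ] 0.02
```

Request:
play_rows(deltas=[0, 0, 0, 0.03, 0, 0, 0, 0, 0.02, 0, 0, 0, 0, 0, 0])

```text
clock: 8.8
eef_pos: [0.5079, -0.0098, 0.0086]
tool_rot: [0.813, 0.582, -0.008, 0.001]
ft_force: [-0.7, 0.5, -7.1]
grip_width: 0.0667
```

Request:
play_rows(deltas=[0, 0, 0, 0.05, 0, 0, 0, 0, 0.05, 0, 0, 0, 0, 0, 0])

```text
clock: 9.18
eef_pos: [0.5082, -0.0098, 0.0086]
tool_rot: [0.813, 0.582, -0.006, 0.002]
ft_force: [-0.9, -0.5, -7.8]
grip_width: 0.0667
```

Request:
play_rows(deltas=[0, 0, 0, 0.08, 0])

```text
clock: 9.3
eef_pos: [0.5081, -0.0096, 0.0069]
tool_rot: [0.813, 0.582, -0.006, 0.002]
ft_force: [-20.1, -0.1, 51.4]
grip_width: 0.0667
```

```bash
python3 to.py 0.507 -0.010 0.008; python3 - <<'E'
from h import *
A=[]
for n,(x,y,w,h) in(("scene",(220,110,130,120)),("top",(175,130,130,120))):
    c=vision.camera(n);A.append(cv2.resize(c["color"][y:y+h,x:x+w],(390,360),interpolation=2))
cv2.imwrite("pics/a3.png",np.hstack(A))
print(bot.get_obs()["ft_force"],bot.get_obs()["eef_pos"])
E
```

```text
t 9.3 p [ 0.5081 -0.0096  0.0069] az 71.2 tilt z [-0.007 -0.01  -1.   ] w 0.0667082104135463 F [-20.1  -0.1  51.4]
units [-0.013 -0.015 -0.018] 0.03
[-13.24562245   0.6316801   27.43446539] [ 0.50813975 -0.00956166  0.00706335]
```

View pics/a3.png

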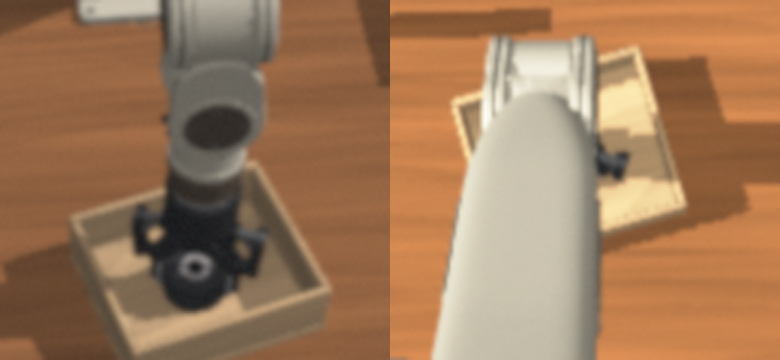

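The pulley is on the floor near the middle of the box (scene crop 195,267), and the contact force confirms it. I'm releasing it now.

Request:
play_rows(deltas=[0, 0, 0, 0, 0, 0.9, 0, 0, 0, 0, 1, 0, 0, 0, 0, 1, 0, 0, 0, 0, 1, 0, 0, 0, 0])

```text
clock: 10.02
eef_pos: [0.5117, -0.0097, 0.0078]
tool_rot: [0.813, 0.582, -0.003, 0.004]
ft_force: [-0.2, -1.5, 0.1]
grip_width: 0.0855
```

```bash
python3 to.py 0.507 -0.010 0.16
```

```text
t 10.025 p [ 0.5117 -0.0097  0.0078] az 71.2 tilt z [ 0.   -0.01 -1.  ] w 0.08545124089530018 F [-0.2 -1.5  0.1]
units [-0.054 -0.065 -2.537] 2.54
```

Request:
play_rows(deltas=[1, 0, 0, -0.2, 0, 1, 0, 0, -0.5, 0, 1, 0, 0, -0.7, 0, 1, 0, 0, -0.8, 0, 1, 0, 0, -0.7, -4.8, 1, 0, 0, 0, 0])

```text
clock: 10.78
eef_pos: [0.5119, -0.0079, 0.1906]
tool_rot: [0.787, 0.617, -0.002, 0.004]
ft_force: [-0.0, 0.1, -0.7]
grip_width: 0.0854
```

```bash
python3 to.py 0.604 -0.329 0.13
```

```text
t 10.775 p [ 0.5119 -0.0079  0.1906] az 76.2 tilt z [ 0.002 -0.01  -1.   ] w 0.08541081456157167 F [-0.   0.1 -0.7]
units [-4.82   2.765  1.065] 5.66
```

Request:
play_rows(deltas=[1, -0.4, 0.23, 0, 0, 1, -0.8, 0.46, 0, 0, 1, -0.8, 0.46, 0, 0, 1, -0.8, 0.46, 0.1, 0, 1, -0.8, 0.46, 0.2, 0, 1, -0.7, 0.4, 0.2, 0, 1, -0.4, 0.25, 0.1, 0, 1, 0, 0, 0, 0, 1, 0, 0, 0, 0])

```text
clock: 11.9
eef_pos: [0.6027, -0.328, 0.1522]
tool_rot: [0.787, 0.617, -0.003, 0.001]
ft_force: [0.3, 0.2, -0.6]
grip_width: 0.0852
```

```bash
python3 to.py 0.604 -0.329 0.0; python3 - <<'E'
from h import *
import pickle
cs={n:vision.camera(n) for n in("scene","top")};pickle.dump(cs,open("c1.pkl","wb"))
A=[]
for n,(x,y,w,h) in(("scene",(235,155,100,90)),("scene",(140,150,100,120)),("top",(190,140,90,85)),("top",(290,115,80,80))):
    A.append(cv2.resize(cs[n]["color"][y:y+h,x:x+w],(400,300),interpolation=2))
cv2.imwrite("pics/a4.png",np.vstack([np.hstack(A[:2]),np.hstack(A[2:])]))
for n,c,(x,y,w,h) in(("S",cs["scene"],(260,170,60,50)),("T",cs["top"],(205,155,60,50))):
    hsv=cv2.cvtColor(c["color"],cv2.COLOR_BGR2HSV)
    m=np.zeros(hsv.shape[:2],np.uint8);m[y:y+h,x:x+w]=(hsv[y:y+h,x:x+w,1]<50)
    N,L,S,C=cv2.connectedComponentsWithStats(m)
    for i in range(1,N):
        if S[i,4]>25:print(n,S[i],C[i].round(1),onz(c,*C[i],.044).round(4))
E
```

```text
t 11.9 p [ 0.6027 -0.328   0.1522] az 76.1 tilt z [-0.004 -0.005 -1.   ] w 0.0852177055972194 F [ 0.3  0.2 -0.6]
units [0.003 0.032 2.537] 2.54
S [275 192  20  21 350] [284.6 201.8] [ 0.5223 -0.0118  0.044 ]
T [226 173  19  19 286] [234.9 182. ] [ 0.5046 -0.012   0.044 ]
```

View pics/a4.png

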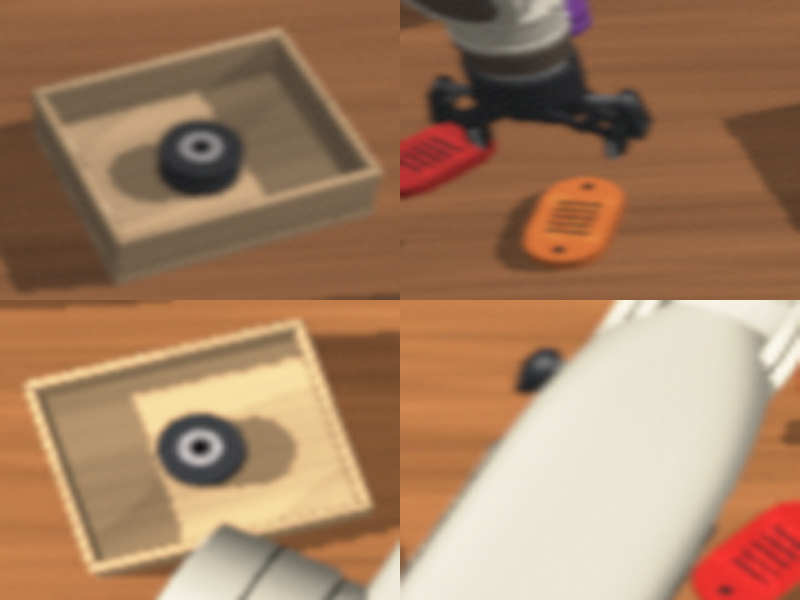

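The pulley stands flat near the box centre, with its hub at top pixel (235,182). The gripper is lined up above the orange cover.

Request:
play_rows(deltas=[1, 0, 0.03, 0.4, 0, 1, 0, 0, 0.6, 0, 1, 0, 0, 0.5, 0, 1, 0, 0, 0.3, 0, 1, 0, 0, 0, 0, 1, 0, 0, 0, 0])

```text
clock: 12.75
eef_pos: [0.6075, -0.322, 0.0489]
tool_rot: [0.784, 0.621, -0.001, 0.004]
ft_force: [0.4, 0.7, 0.4]
grip_width: 0.0857
```

```bash
python3 to.py 0.604 -0.329 -0.003
```

```text
t 12.75 p [ 0.6075 -0.322   0.0489] az 76.7 tilt z [ 0.004 -0.008 -1.   ] w 0.08566411307987466 F [0.4 0.7 0.4]
units [-0.121 -0.036  0.866] 0.88
```

Request:
play_rows(deltas=[1, -0.12, -0.03, 0.1, 0, 1, -0.02, -0.02, 0.25, 0, 1, 0, 0, 0.25, 0, 1, 0, 0, 0.1, 0, 1, 0, 0, 0, 0])

```text
clock: 13.38
eef_pos: [0.6034, -0.331, 0.0062]
tool_rot: [0.784, 0.621, -0.0, 0.006]
ft_force: [-0.0, -0.2, 0.4]
grip_width: 0.0856
```

```bash
python3 to.py 0.604 -0.329 -0.003
```

```text
t 13.375 p [ 0.6034 -0.331   0.0062] az 76.7 tilt z [ 0.007 -0.01  -1.   ] w 0.08563094381446637 F [-0.  -0.2  0.4]
units [0.036 0.    0.153] 0.16
```

Request:
play_rows(deltas=[1, 0.03, 0, 0.1, 0, 1, 0, 0, 0.05, 0, 1, 0, 0, 0, 0, 0.4, 0, 0, 0, 0, 0, 0, 0, 0, 0, 0, 0, 0, 0, 0, 0, 0, 0, 0, 0, 0, 0, 0, 0, 0])

```text
clock: 14.38
eef_pos: [0.6051, -0.3296, -0.0018]
tool_rot: [0.784, 0.621, 0.0, 0.007]
ft_force: [0.0, 0.1, -1.3]
grip_width: 0.0588
```

```bash
python3 to.py 0.604 -0.329 0.15
```

```text
t 14.375 p [ 0.6051 -0.3296 -0.0018] az 76.7 tilt z [ 0.009 -0.011 -1.   ] w 0.05876253245237603 F [ 0.   0.1 -1.3]
units [-0.016  0.009 -2.53 ] 2.53
```

Request:
play_rows(deltas=[0, 0, 0, -0.2, 0, 0, 0, 0, -0.5, 0, 0, 0, 0, -0.7, 0, 0, 0, 0, -0.8, 0, 0, 0, 0, -0.7, 0, 0, 0, 0, -0.2, 0, 0, 0, 0, 0, 0])

```text
clock: 15.25
eef_pos: [0.6027, -0.3271, 0.1916]
tool_rot: [0.784, 0.621, 0.0, 0.007]
ft_force: [-0.5, 0.5, -1.6]
grip_width: 0.0589
```

```bash
python3 to.py 0.506 -0.011 0.16;  python3 - <<'E'
from h import *
A=[]
for n,(x,y,w,h) in(("scene",(120,110,140,150)),("top",(270,100,120,130))):
    c=vision.camera(n);A.append(cv2.resize(c["color"][y:y+h,x:x+w],(390,400),interpolation=2))
cv2.imwrite("pics/a5.png",np.hstack(A))
E
```

```text
t 15.25 p [ 0.6027 -0.3271  0.1916] az 76.7 tilt z [ 0.009 -0.011 -1.   ] w 0.05894463496839144 F [-0.5  0.5 -1.6]
units [ 4.762 -2.783  0.458] 5.53
```

View pics/a5.png

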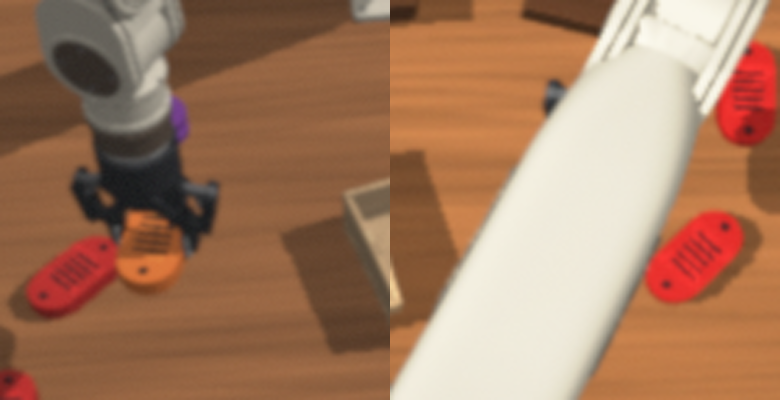

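The cover is held (scene crop 150,250) and looks level. Next I carry it over the box.

Request:
play_rows(deltas=[0, 0.4, -0.23, 0, 0, 0, 0.8, -0.46, 0, 0, 0, 0.8, -0.46, 0, 0, 0, 0.8, -0.46, 0, 0, 0, 0.8, -0.46, 0, 0, 0, 0.7, -0.43, 0, 0, 0, 0.35, -0.22, 0, 0, 0, 0, 0, 0, 0, 0, 0, 0, 0, 0])

```text
clock: 16.48
eef_pos: [0.4928, -0.0077, 0.1659]
tool_rot: [0.785, 0.62, -0.012, -0.009]
ft_force: [0.0, -0.1, -1.5]
grip_width: 0.0589
```

```bash
python3 to.py 0.506 -0.011 0.10
```

```text
t 16.475 p [ 0.4928 -0.0077  0.1659] az 76.6 tilt z [-0.03  -0.001 -1.   ] w 0.05893679312333663 F [ 0.  -0.1 -1.5]
units [0.007 0.259 1.091] 1.12
```

Request:
play_rows(deltas=[0, 0, 0.25, 0.1, 0, 0, 0, 0, 0.35, 0, 0, 0, 0, 0.4, 0, 0, 0, 0, 0.2, 0, 0, 0, 0, 0, 0])

```text
clock: 17.1
eef_pos: [0.5107, -0.017, 0.0978]
tool_rot: [0.787, 0.617, -0.012, -0.008]
ft_force: [0.3, -0.3, 0.2]
grip_width: 0.0586
```

```bash
python3 to.py 0.507 -0.011 0.042; python3 - <<'E'
from h import *
A=[]
for n,(x,y,w,h) in(("scene",(220,110,130,120)),("top",(175,130,130,120))):
    c=vision.camera(n);A.append(cv2.resize(c["color"][y:y+h,x:x+w],(390,360),interpolation=2))
cv2.imwrite("pics/a6.png",np.hstack(A))
E
```

```text
t 17.1 p [ 0.5107 -0.017   0.0978] az 76.2 tilt z [-0.029 -0.003 -1.   ] w 0.058636752797252785 F [ 0.3 -0.3  0.2]
units [ 0.091 -0.058  0.931] 0.94
```

View pics/a6.png

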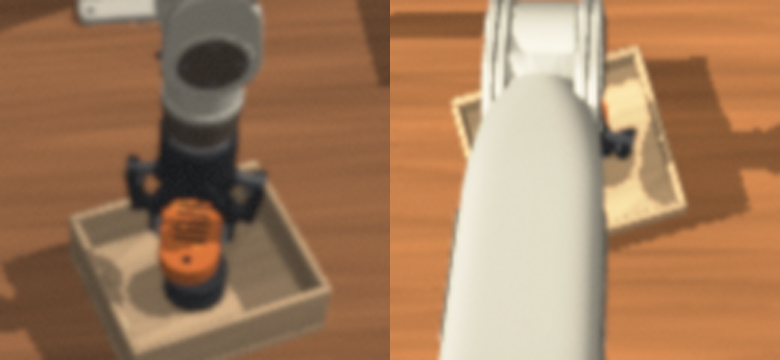

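The cover hangs above the pulley (scene crop 190,240) and is well inside the rim, so I'm lowering it further.

Request:
play_rows(deltas=[0, 0.09, -0.06, 0.1, 0, 0, 0, 0, 0.25, 0, 0, 0, 0, 0.25, 0, 0, 0, 0, 0.1, 0, 0, 0, 0, 0, 0])

```text
clock: 17.82
eef_pos: [0.5094, -0.0098, 0.0564]
tool_rot: [0.787, 0.617, -0.01, -0.006]
ft_force: [-0.5, -0.2, -0.9]
grip_width: 0.059
```

```bash
python3 to.py 0.507 -0.011 0.042
```

```text
t 17.825 p [ 0.5094 -0.0098  0.0564] az 76.3 tilt z [-0.023 -0.003 -1.   ] w 0.05900126943700577 F [-0.5 -0.2 -0.9]
units [-0.027 -0.028  0.241] 0.24
```

Request:
play_rows(deltas=[0, -0.03, -0.03, 0.08, 0, 0, 0, 0, 0.08, 0, 0, 0, 0, 0.05, 0, 0, 0, 0, 0, 0])

```text
clock: 18.32
eef_pos: [0.5075, -0.0113, 0.0439]
tool_rot: [0.787, 0.617, -0.009, -0.005]
ft_force: [0.3, 0.1, -0.0]
grip_width: 0.0586
```

```bash
python3 to.py 0.507 -0.011 0.042
```

```text
t 18.325 p [ 0.5075 -0.0113  0.0439] az 76.3 tilt z [-0.021 -0.003 -1.   ] w 0.05861562723724019 F [ 0.3  0.1 -0. ]
units [ 0.002 -0.009  0.032] 0.03
```

Request:
play_rows(deltas=[0, 0, 0, 0.04, 0])

```text
clock: 18.45
eef_pos: [0.5079, -0.0113, 0.0421]
tool_rot: [0.787, 0.617, -0.009, -0.005]
ft_force: [-4.0, 0.3, 16.7]
grip_width: 0.0587
```

Contact at z = 0.042, as expected. I release and rise.

Request:
play_rows(deltas=[0, 0, 0, 0, 0, 0.9, 0, 0, 0, 0, 1, 0, 0, 0, 0, 1, 0, 0, 0, 0, 1, 0, 0, -0.1, 0, 1, 0, 0, -0.3, 0, 1, 0, 0, -0.6, 0, 1, 0, 0, -0.8, 0, 1, 0, 0, -0.8, 0, 1, 0, 0, 0, 0])

```text
clock: 19.7
eef_pos: [0.5112, -0.0108, 0.2044]
tool_rot: [0.787, 0.617, -0.008, -0.005]
ft_force: [-0.2, -0.2, -0.3]
grip_width: 0.0852
```

Request:
play_rows(deltas=[1, 0.5, 0, -0.2, 0, 1, 0.8, 0, 0, 0, 1, 0.8, 0, 0, 0, 1, 0.8, 0, 0, 0, 1, 0.8, 0, 0, 0, 1, 0.4, 0, 0, 0, 1, 0, 0, 0, 0])

```text
clock: 20.58
eef_pos: [0.5691, 0.2336, 0.2085]
tool_rot: [0.788, 0.616, -0.013, -0.006]
ft_force: [-0.3, -1.3, 0.6]
grip_width: 0.0858
```

```bash
python3 - <<'E'
from h import *
A=[]
for n,(x,y,w,h) in(("scene",(235,155,100,90)),("top",(190,140,90,85))):
    c=vision.camera(n);A.append(cv2.resize(c["color"][y:y+h,x:x+w],(400,360),interpolation=2))
    q=cv2.cvtColor(c["color"],cv2.COLOR_BGR2HSV)
    m=np.zeros(q.shape[:2],np.uint8);m[y:y+h,x:x+w]=((q[...,0]>4)&(q[...,0]<22)&(q[...,1]>165)&(q[...,2]>130))[y:y+h,x:x+w]
    k=cv2.findContours(m,0,2)[0];k=[z for z in k if cv2.contourArea(z)>100 and 240<z[:,0,0].mean()<310 or cv2.contourArea(z)>100]
    for z in k:
        r=cv2.minAreaRect(z);print(n,cv2.contourArea(z),r,onz(c,*r[0],.068).round(4))
    W=[(158,194),] 
    x,y,w,h=(365,175,50,40) if n=="scene" else (115,165,42,42)
    print("wheel diff",np.abs(c["color"][y:y+h,x:x+w].astype(int)-cv2.imread(f"pics/{n}0.png")[y:y+h,x:x+w]).mean())
cv2.imwrite("pics/a7.png",np.hstack(A))
E
```

```text
scene 463.5 ((284.5499572753906, 194.64999389648438), (19.374725341796875, 29.698486328125), 8.130102157592773) [ 0.5127 -0.0117  0.068 ]
wheel diff 2.4126666666666665
top 538.5 ((235.20001220703125, 180.9000244140625), (18.657438278198242, 35.101280212402344), 18.434947967529297) [ 0.5047 -0.0142  0.068 ]
wheel diff 86.11092214663643
```

View pics/a7.png

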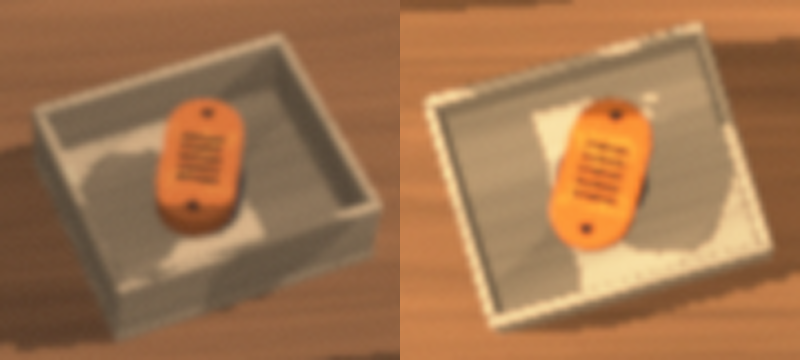

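The cover lies flat and centred on the pulley: in the top view it is at (0.505, -0.014) and the pulley at (0.505, -0.012). The arm is clear of everything, so I'm handing in.

```bash
python3 -c "
from workcell import ticket
print(ticket.job_done())"
```

```text
the job is handed in; nothing more can be done
None
```

The pulley and the orange cover are packed as one pile near the middle of the box, and I handed the job in at about 21 s. No verdict was reported.

- **Pulley:** I lowered it until the force sensor showed floor contact, then let it go. The last push down, to make sure it was seated, read about 51 N at the wrist. The picture after release shows it standing flat, about 2 mm from the box centre in the top view.
- **Cover:** I set it down until light contact at the expected height, about 17 N, then released it and backed off. The last pictures show it lying flat. In the top view its centre is about 2 mm from the pulley's.
- **Where the cameras disagreed:** the scene camera puts points 5–10 mm farther out in x than the top camera. The triangulated heights came out 5–10 mm below those in the text. Both are within what the grips and placing needed.
- **Wooden wheel:** in the scene view its patch is nearly unchanged from the start. The top-view check of the wheel failed (large difference), probably because the arm was covering it. The arm never came near the wheel at low height.

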